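Set the dividing head's handwheel to the tall index pin

TASK

On the small cream dividing head, turn the handwheel by its upright black handle until the pointer on the rim opposite the handle points straight at the tall slim index pin, not the short stubby one. The mark is on the far side, so it is best judged from there. Leave the wheel standing at it, let go, and do not shove about the loose things lying on the head and the bench.

Things in the scene. Friction and masses are not known exactly. Their poses are not given: they have to be found in the camera images.
- wheel_centre (a point): Centre of the level steel handwheel, on its vertical axis, 90 mm above the bench, mid rim. Rim 150 mm across on its centre line, bar 16 mm thick (top 98 mm above the bench); three spokes; hub 40 mm across, its nut's top 112 mm above the bench. Turns with the wheel: x points to the pointer, z up. The head it sits on is fixed to the bench.
- wheel (a joint): Turn of the wheel, rad, growing counter-clockwise from above; 0: the pointer aims along the head's base, straight at the spindle housing on its far side. Stops at -1.9 and 1.9. Stiff (3 to 4 N at the handle); stays where it is left.
- handle (a point): Centre of the upright black handle on the rim, 75 mm from the wheel's axis, exactly opposite the pointer. A plain round grip 22 mm across, from 102 to 156 mm above the bench; this point is 129 mm above the bench. It is fast on the wheel: push it sideways round the axis, or grip it.
- pointer (a point): Tip of the dark steel pointer that sticks out from the rim on the side opposite the handle, 102 mm from the wheel's axis and 90 mm above the bench; 18 mm wide at the rim, 8 mm at its tip. Its x axis points outward from the wheel's axis.
- tall_pin_top (a point): Centre of the top of the tall slim index pin: dark steel, 14 mm across with a 20 mm foot, standing upright on the head's base plate, top 125 mm above the bench. It stands outside the pointer's circle, about 110 to 145 mm from the wheel's axis, on the left or the right of the head's far half, and is fixed.
- short_pin_top (a point): Centre of the top of the short stubby index pin: dark steel, 24 mm across, top 52 mm above the bench, fixed on the other side of the head from the tall pin. Not the one to point at.
- collet: Loose steel collet, 34 mm across and 36 mm tall, standing on the head's base plate (20 mm above the bench) between the wheel and the spindle housing. Origin: centre of its underside. To be left alone.
- nut: Loose dark steel ring nut, 40 mm across, 16 mm tall, on a near corner of the base plate. Origin: centre of its underside. To be left alone.
- wrench: Loose open wrench lying on the bench beside the head. To be left alone.
- oil: Loose white oil bottle, 56 mm across, 130 mm tall, on the left of the bench. To be left alone.
- tin: Loose open steel tin, 90 mm across, 70 mm tall, on the left of the bench. To be left alone.
- brush: Loose brush lying on the right of the bench. To be left alone.
- vblock: Loose steel V-block, 60 x 50 x 44 mm, on the right of the bench. To be left alone.

How it is judged:
By the outcome, as a careful person would: the job done as asked, in the order asked, and still so for the second after the job is handed in, with the robot touching nothing.
It also fails if it takes over 42 s, if anything falls off the work surface, if the arm or the gripper's body presses on something with over 40 N, if the wrist force passes 120 N, or if a joint passes its speed limit or range.

ROBOT

A 6-joint arm with a two-finger parallel gripper is mounted at the origin on the work surface. World frame = base frame: x ahead of the robot, y to its left, z up, the work surface at z = 0. Lengths are in m, angles in degrees, forces in N, time in s.
With the tool pointing down it reaches from about 0.375 to 0.75 m from the base axis. Payload 9 kg.
Tool frame: the origin (TCP) lies where the fingers leave the gripper's body, on its centre line; the fingertips stand 73 mm ahead of it and the grasp point (between the pads) lies 54 mm ahead of it (robot.tip_reach is the distance from the TCP to the fingertips, in m); z points along the fingers, y is the line along which they close (so a half turn about z gives the same grasp; the last joint's range is limited). The gripper opens to 85 mm and grips with 20 to 120 N. Pads are 22 mm wide; open, the fingers measure 114 mm over their backs; the gripper's body (76 mm by 85 mm) begins 54 mm behind the grasp point. The pads swing forward as they close: fully open they stand 13 mm farther back than shut.
Start: joints at [59.318, 5.964, 5.575, 89.605, 0, 77.527], TCP at [0.187, 0.57, 0.304] pointing down, gripper open.
Joint ranges: [-171.21, 171.21], [-48.23, 106.86], [-62.78, 66.21], [-105.2, 120.99], [-86.42, 89.51], [-180, 180]. Speed limits (degrees/s): [127.2, 127.2, 147.25, 180, 180, 180].

INTERFACE

Orientations are given as [roll, pitch, yaw] about the fixed x, y, z axes, in that order (R = Rz(yaw) Ry(pitch) Rx(roll)).
In Python, from plant import robot gives the robot as it stands. Calls block until the motion is done:
- robot.move_pose(position, orientation): joint-space move of the TCP to a pose.
- robot.line_to(position, vel=0.15, rotation=None, guard=None): straight line of the TCP; rotation=None keeps the orientation; vel is the mean speed in m/s. With guard (N) it stops when the force on the tool has changed by that much, and returns True; else False.
- robot.goto_joints(angles): joint-space move.
- robot.set_gripper(opening): finger opening in m; the grip force is fixed at half the most; returns when the fingers have stopped.
- robot.pause(seconds).
- robot.ik(position, orientation): joint angles nearest the present ones, or None.
- robot.observe(): the state.
- robot.grab_frame(name): name is "scene" or "top" or "wrist"; returns the picture (400x640x3 uint8, blue, green, red); there is no depth.
- robot.get_calibration(name): a dict with "vertical_fov" (degrees; the focal length in pixels is half the picture's height over the tangent of half this angle, whatever the lens; pixels are square), "cx", "cy" (the principal point, pixels), "rvec" (rotation vector, rad) and "tvec" (3), from world to camera coordinates, as OpenCV has them. Camera axes: x right, y down, z forward; pixel columns grow to the right and rows downward; lengths in m; the calibration is good to about 2 mm. A picture is of the moment at which its call begins: read the wrist's pose just before it. get_calibration takes no time and is no camera call; for the wrist camera it gives the pose at the moment of the call.
A pose or a line that the arm cannot do raises robot.IKError and nothing moves.
- robot.job_done(): hands the job in; it is judged then, once.
The state is a dict: "time": time; "q": joint angles; "qvel": joint speeds; "joint_torque": joint torques, N m; "tool_pos": TCP position; "tcp_rot": TCP orientation; "ft_force": force on the tool from outside, world axes, zero at the start; "torque": the same for the moment, N m; "gripper_width": finger opening in m; "gripper_force": force on a finger pad.
Only numpy, scipy, OpenCV 4.12 (cv2) and the standard library are available. Lean on these libraries where they do the work, as an engineer would, in place of code of your own. Each camera call takes 0.05 s, during which the arm holds its last target. There are 200 camera calls.

## Working session

There is one attempt and no reset: what is moved stays moved. The work goes in short steps, each a Python script; the robot and the scene stay as the last script left them, time stands still between calls to the robot, and variables do not carry over. Pictures are saved under pics/ and viewed, at most 10 in all, crops included, and the job is handed in when it is done.

```bash
mkdir -p pics; ls
python3 - <<'E'
from plant import robot
import cv2
for n in("scene","top"):
    cv2.imwrite(f"pics/{n}0.png",robot.grab_frame(n)); print(robot.get_calibration(n))
o=robot.observe(); print(o["time"],o["tool_pos"],o["tcp_rot"],robot.get_calibration("wrist"))
E
```

```text
pics
{'vertical_fov': 43.79805540968469, 'cx': 317.3296362493827, 'cy': 203.78314904490716, 'rvec': array([ 2.19338993,  0.49071128, -0.26824165]), 'tvec': array([-0.50248403, -0.06153228,  2.01861877])}
{'vertical_fov': 56.61152256718044, 'cx': 316.57530957349684, 'cy': 198.79874635440288, 'rvec': array([ 2.12694768, -2.13370524,  0.17144876]), 'tvec': array([0.00562051, 0.58162354, 1.43731846])}
0.1 [0.18735879 0.56977202 0.30319504] [-1.79931816e+02 -1.58844973e-02  1.61790774e+02] {'vertical_fov': 61.727809573581666, 'cx': 320.49621301620584, 'cy': 204.3518917887195, 'rvec': array([-2.3568129 , -1.7070472 , -0.23351037]), 'tvec': array([-0.60013362, -0.03697599,  0.37818743])}
```

View pics/top0.png

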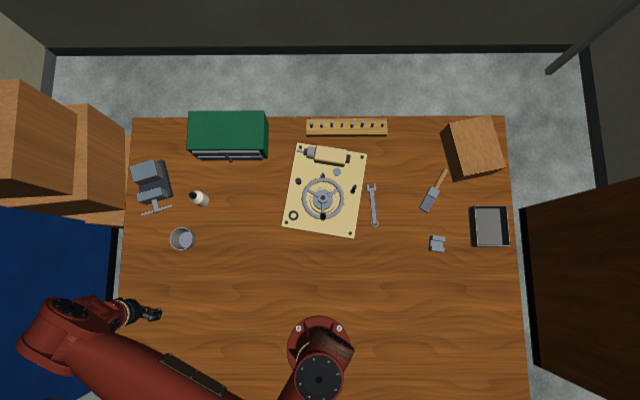

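View pics/scene0.png

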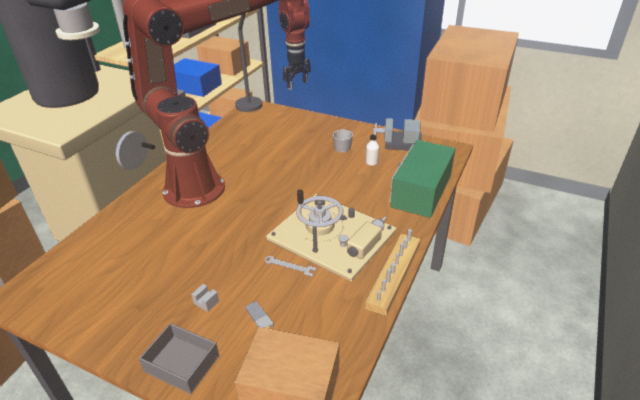

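The top view shows the head around (323,195), with the handle near (323,216) and pins near (298,181) and (353,188). In the scene view the tall pin is near (315,235). I'll enlarge both.

Run:
```python
import cv2
a=cv2.imread("pics/top0.png")[140:245,275:385]; cv2.imwrite("pics/topc.png",cv2.resize(a,None,fx=5.5,fy=5.5,interpolation=cv2.INTER_CUBIC))
a=cv2.imread("pics/scene0.png")[180:280,260:400]; cv2.imwrite("pics/scenec.png",cv2.resize(a,None,fx=5.5,fy=5.5,interpolation=cv2.INTER_CUBIC))
```

```text
(no output)
```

View pics/topc.png

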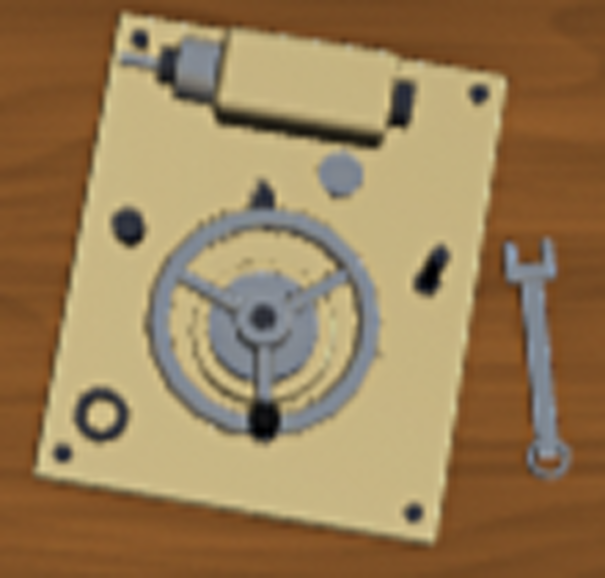

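View pics/scenec.png

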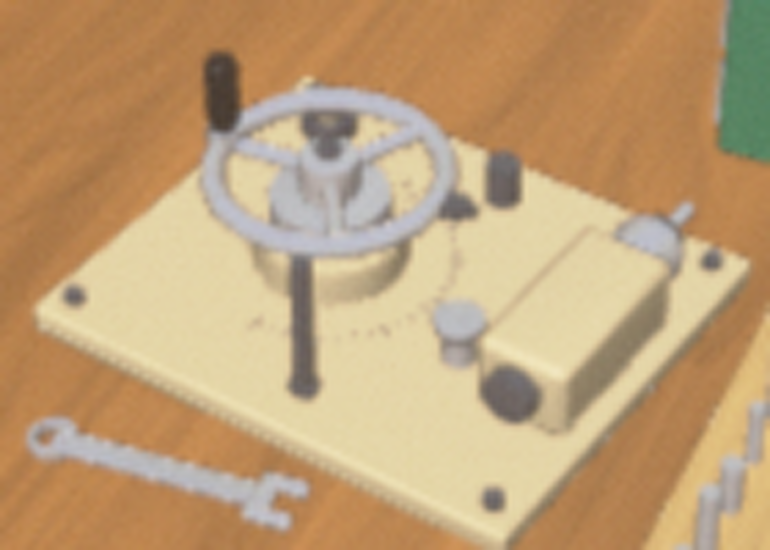

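The top crop shows the rim centred at about (263,320), the pointer tip at (263,184) and the handle at (264,420). The tall pin is on the right, with its top at (440,256) and foot at (427,287). In the scene crop the tall pin's top is at (302,257), its foot at (303,388) and the handle top at (220,57).

```bash
cat > h.py <<'E'
import numpy as np, cv2
def ray(c,uv):
    f=200/np.tan(np.radians(c["vertical_fov"]/2)); R=cv2.Rodrigues(np.array(c["rvec"]))[0]
    d=R.T@np.array([(uv[0]-c["cx"])/f,(uv[1]-c["cy"])/f,1]); return -R.T@np.array(c["tvec"]),d
def atz(c,uv,z):
    o,d=ray(c,uv); return (o+d*(z-o[2])/d[2])[:2]
def proj(c,P):
    f=200/np.tan(np.radians(c["vertical_fov"]/2)); K=np.array([[f,0,c["cx"]],[0,f,c["cy"]],[0,0,1.]])
    return cv2.projectPoints(np.array(P,float).reshape(-1,3),c["rvec"],c["tvec"],K,None)[0].reshape(-1,2)
E
python3 - <<'E'
from plant import robot
from h import *
np.set_printoptions(precision=4,suppress=True)
T=robot.get_calibration("top");S=robot.get_calibration("scene")
t=lambda u,v:((u+.5)/5.5-.5+275,(v+.5)/5.5-.5+140); s=lambda u,v:((u+.5)/5.5-.5+260,(v+.5)/5.5-.5+180)
for n,c,p,z in [("rimT",T,t(263,320),.09),("nutT",T,t(263,317),.112),("rimL",T,t(147,320),.09),("rimR",T,t(380,320),.09),("ptrT",T,t(263,184),.09),("hdlT",T,t(264,415),.156),("pintopT",T,t(440,256),.125),("pinfootT",T,t(427,287),.02),("shortT",T,t(130,225),.052),("colletT",T,t(341,172),.056),
 ("pintopS",S,s(302,257),.125),("footS",S,s(303,388),.02),("hdlS",S,s(220,57),.156),("nutS",S,s(329,143),.112),("rimS",S,s(330,171),.09),("ptrS",S,s(474,209),.09),("shortS",S,s(505,158),.052)]:
    print(n,atz(c,p,z))
E
```

```text
rimT [ 0.5786 -0.0192]
nutT [ 0.577  -0.0191]
rimL [0.579  0.0629]
rimR [ 0.5783 -0.102 ]
ptrT [ 0.6774 -0.0197]
hdlT [ 0.5027 -0.019 ]
pintopT [ 0.6172 -0.1419]
pinfootT [ 0.6152 -0.142 ]
shortT [0.6562 0.0775]
colletT [ 0.6944 -0.0773]
pintopS [ 0.6176 -0.1377]
footS [ 0.6165 -0.14  ]
hdlS [ 0.5015 -0.0167]
nutS [ 0.5776 -0.0176]
rimS [ 0.5782 -0.0184]
ptrS [ 0.6767 -0.0155]
shortS [0.6569 0.084 ]
```

Both cameras agree to about 3 mm:

| Point | x (m) | y (m) | Note |
|---|---|---|---|
| Wheel centre | 0.578 | -0.0185 | |
| Tall pin | 0.6167 | -0.1405 | 128 mm from the axis, within the stated range |
| Handle | 0.503 | -0.0185 | 75 mm from the axis, as given |

The pointer is at about 0° now and must reach about -72.4°. I'll grip the handle along the tangent and turn the gripper with the wheel.

```bash
cat >> h.py <<'E'
C=np.array([.578,-.0185]); PIN=np.array([.6167,-.1405])
def hp(a,z):  # TCP over handle with pointer at a (deg)
    r=np.radians(a+180); return [C[0]+.075*np.cos(r),C[1]+.075*np.sin(r),z],[180,0,180+a]
E
python3 - <<'E'
from plant import robot
from h import *
np.set_printoptions(precision=4,suppress=True)
tgt=np.degrees(np.arctan2(*(PIN-C)[::-1])); print(tgt)
p,o=hp(0,.27); robot.move_pose(p,o); robot.set_gripper(.06)
print(robot.line_to(hp(0,.187)[0],vel=.1,guard=15))
robot.set_gripper(0.0)
s=robot.observe(); print(s["time"],s["tool_pos"],s["gripper_width"],s["ft_force"])
for a in np.linspace(0,tgt,9)[1:]:
    p,o=hp(a,.187); robot.line_to(p,vel=.06,rotation=o)
    s=robot.observe(); print(round(a,1),s["time"],s["tool_pos"],s["tcp_rot"],s["ft_force"],s["gripper_width"])
cv2.imwrite("pics/s1.png",robot.grab_frame("scene"));cv2.imwrite("pics/t1.png",robot.grab_frame("top"))
a=cv2.imread("pics/s1.png")[170:270,260:390]; cv2.imwrite("pics/s1c.png",cv2.resize(a,None,fx=6,fy=6,interpolation=cv2.INTER_CUBIC))
E
```

```text
-72.40029000332255
False
4.275 [ 0.5032 -0.0185  0.1876] 0.020664650416902304 [-1.4616  0.681   5.9652]
-9.1 4.625 [ 0.5041 -0.0066  0.1877] [-179.9996    0.0427  171.0386] [-2.0639  1.1659  6.5483] 0.020270585945393917
-18.1 4.975 [0.5069 0.0048 0.1877] [-179.9932    0.0409  161.9746] [-1.8251  0.6437  6.0273] 0.020441482254474612
-27.2 5.325 [0.5115 0.0156 0.1877] [-179.9831    0.045   152.9111] [-3.3817 -0.5541  5.9653] 0.020447243621381526
-36.2 5.675 [0.5177 0.0255 0.1877] [-179.9703    0.051   143.8442] [-3.485  -0.8313  6.7173] 0.02060278947898406
-45.3 6.025 [0.5254 0.0342 0.1876] [-179.9616    0.0654  134.772 ] [-4.0816 -3.0528  6.0101] 0.020885760472864442
-54.3 6.375 [0.5344 0.0417 0.1877] [-179.9506    0.088   125.7077] [-4.1431 -4.0012  7.29  ] 0.020639698174007473
-63.4 6.725 [0.5445 0.0475 0.1877] [-179.9423    0.1113  116.6359] [-5.2801 -5.0272  8.3006] 0.020752765529550448
-72.4 7.075 [0.5554 0.0517 0.1877] [-179.9326    0.1426  107.5641] [-5.843  -6.5214  8.2331] 0.020244262471692254
```

View pics/s1c.png

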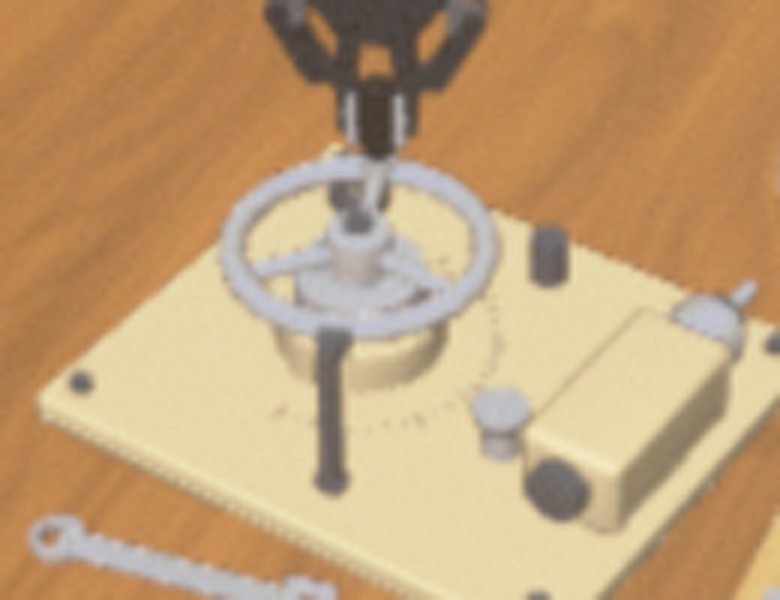

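The pointer is now just behind the tall pin as seen from the scene camera, at (345,340) against the pin at (328,345). I'll let go and look straight down from close by with the wrist camera.

Run:
```python
from plant import robot
from h import *
from scipy.spatial.transform import Rotation as Ro
np.set_printoptions(precision=4,suppress=True)
robot.set_gripper(.06); robot.line_to(hp(-72.4,.30)[0],vel=.15)
s=robot.observe(); c=robot.get_calibration("wrist")
Rt=Ro.from_euler("xyz",s["tcp_rot"],degrees=True).as_matrix(); Rc=cv2.Rodrigues(c["rvec"])[0]; off=Rt.T@(-Rc.T@c["tvec"]-s["tool_pos"])
print("cam in tool",off, Rt.T@Rc.T[:,2], s["time"],s["ft_force"])
for yaw in (180,150,120,90,60,0,-90):
    R2=Ro.from_euler("xyz",[180,0,yaw],degrees=True).as_matrix()
    p=np.array([.60,-.08,.40])-R2@off; p[2]=.34
    q=robot.ik(list(p),[180,0,yaw]); print(yaw,p,q)
    if q is not None: robot.move_pose(list(p),[180,0,yaw]); break
robot.pause(.3)
cc=robot.get_calibration("wrist"); im=robot.grab_frame("wrist"); cv2.imwrite("pics/w1.png",im)
import pickle; pickle.dump(cc,open("w1.pkl","wb"))
print(robot.observe()["time"],proj(cc,[[*C,.09],[*C,.112],[*PIN,.125],[*PIN,.02]]))
```

```text
cam in tool [ 0.0682  0.0018 -0.0701] [-0.2707 -0.0001  0.9627] 8.5333 [ 0.0171 -1.4988  0.2605]
180 [ 0.6682 -0.0818  0.34  ] [-18.0806  20.2577  25.6309  95.3733   0.     -18.0806]
10.175 [[390.1868  83.5011]
 [395.4408  81.4822]
 [249.5036 129.4319]
 [268.4024 124.3331]]
```

View pics/w1.png

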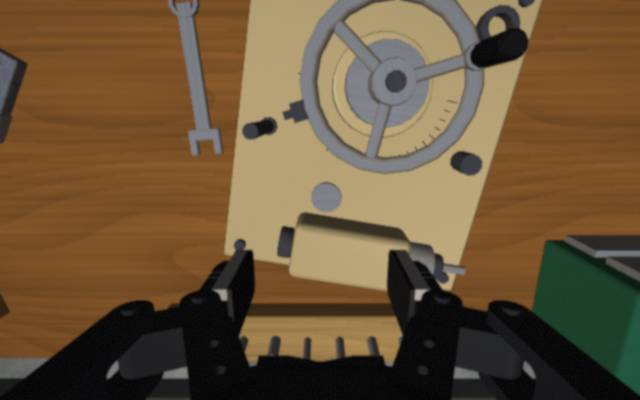

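The wrist view shows the whole wheel: hub nut near (396,81), pointer near (291,112), tall pin top near (250,131) and foot near (270,125). I'll enlarge it for the angle.

Run:
```python
import cv2
a=cv2.imread("pics/w1.png")[70:150,235:335]; cv2.imwrite("pics/w1c.png",cv2.resize(a,None,fx=7,fy=7,interpolation=cv2.INTER_CUBIC))
```

```text
(no output)
```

View pics/w1c.png

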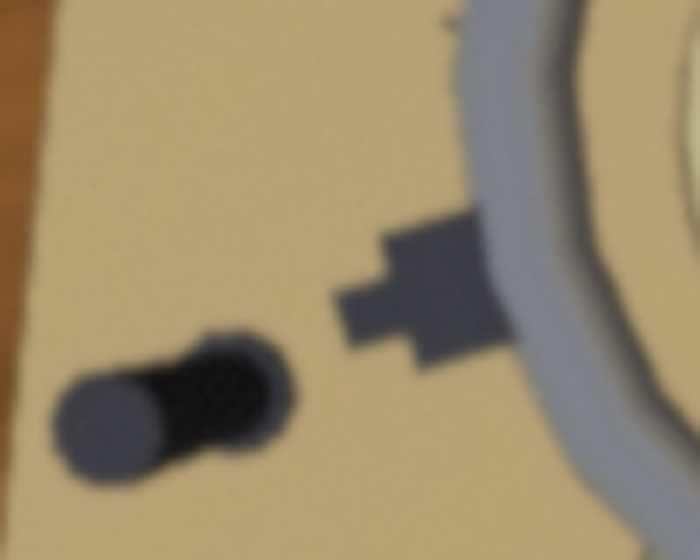

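In the crop, the pin top is at (108,428), the foot at (240,391), the pointer tip at (342,321) and the pointer's wide end at (401,304).

Run:
```python
from h import *
import pickle
np.set_printoptions(precision=4,suppress=True)
c=pickle.load(open("w1.pkl","rb")); t=lambda u,v:((u+.5)/7-.5+235,(v+.5)/7-.5+70)
nut=atz(c,(396,81.3),.112); top=atz(c,t(108,428),.125); foot=atz(c,t(240,391),.025); tip=atz(c,t(342,321),.09); wide=atz(c,t(401,304),.09); h=atz(c,(515,42.5),.156)
print(nut,top,foot,tip,wide,h)
A=lambda a,b:np.degrees(np.arctan2(*(b-a)[::-1]))
for ce in(nut,C): print("pin",A(ce,top),A(ce,foot),"ptr",A(ce,tip),A(ce,wide),"handle-180",A(h,ce),np.hypot(*(tip-ce)),np.hypot(*(top-ce)))
# rim outer edge fit
im=cv2.imread("pics/w1.png"); print("axis",A(wide,tip),"handle->tip",A(h,tip))
d=(tip-wide)/np.hypot(*(tip-wide)); print("line miss at pin (mm)",1e3*np.cross(tip-nut,top-nut)/np.hypot(*(tip-nut)))
```

```text
[ 0.5779 -0.018 ] [ 0.6177 -0.1401] [ 0.6177 -0.1393] [ 0.6059 -0.1157] [ 0.6037 -0.1078] [0.5559 0.0537]
pin -71.90905109925389 -71.80856127695638 ptr -73.96558695985027 -73.91698876395252 handle-180 -72.97837370546067 0.10157086427947376 0.12845607455159413
pin -71.90641983654199 -71.80553143014188 ptr -73.97207025153267 -73.92378763015304 handle-180 -72.97600175447167 0.10108854430223177 0.12797365423989113
axis -74.52339559351633 handle->tip -73.54610033070124
line miss at pin (mm) 4.609725283545571<stdin>:11: DeprecationWarning: Arrays of 2-dimensional vectors are deprecated. Use arrays of 3-dimensional vectors instead. (deprecated in NumPy 2.0)
```

The pin lies at -71.9° and the pointer at about -73.8°, an overshoot of about 1.9° (4.5 mm at the pin). I'll regrip and turn back by that amount, using the measured TCP angle as feedback.

```bash
cat > fix.py <<'E'
from plant import robot
from h import *
import sys,pickle
np.set_printoptions(precision=4,suppress=True)
g,d,n=float(sys.argv[1]),float(sys.argv[2]),sys.argv[3]   # grip angle, wanted change, picture no.
def ang():
    s=robot.observe(); v=np.array(s["tool_pos"][:2])-C; return np.degrees(np.arctan2(-v[1],-v[0])),s
s=robot.observe(); back=(list(s["tool_pos"]),list(s["tcp_rot"]))
p,o=hp(g,.30); robot.move_pose(p,o); robot.line_to(hp(g,.187)[0],vel=.12,guard=15)
a00=ang()[0]; robot.set_gripper(0.0); a0,s=ang(); print("grip",a00,a0,s["ft_force"],s["time"])
cmd=g
for i in range(6):
    a,s=ang(); e=a0+d-a; print(cmd,a,s["ft_force"])
    if abs(e)<.1: break
    cmd+=e; p,o=hp(cmd,.187); robot.line_to(p,vel=.03,rotation=o); robot.pause(.15)
robot.set_gripper(.06); print("open",ang()[0]); robot.line_to(hp(cmd,.30)[0],vel=.15)
robot.move_pose(*back); robot.pause(.3)
c=robot.get_calibration("wrist"); im=robot.grab_frame("wrist"); pickle.dump(c,open(f"w{n}.pkl","wb")); cv2.imwrite(f"pics/w{n}.png",im)
cv2.imwrite(f"pics/w{n}c.png",cv2.resize(im[70:150,235:335],None,fx=7,fy=7,interpolation=cv2.INTER_CUBIC))
print(robot.observe()["time"])
E
python3 fix.py -72.4 1.9 2
```

```text
grip -72.7199712006912 -72.57299616469619 [-0.9762  0.3998  6.5992] 13.0
-72.4 -72.57299616469619 [-0.9762  0.3998  6.5992]
-70.5 -70.64384498014074 [-1.874  -0.2666  5.3731]
open -70.4535317487174
16.375
```

View pics/w2c.png

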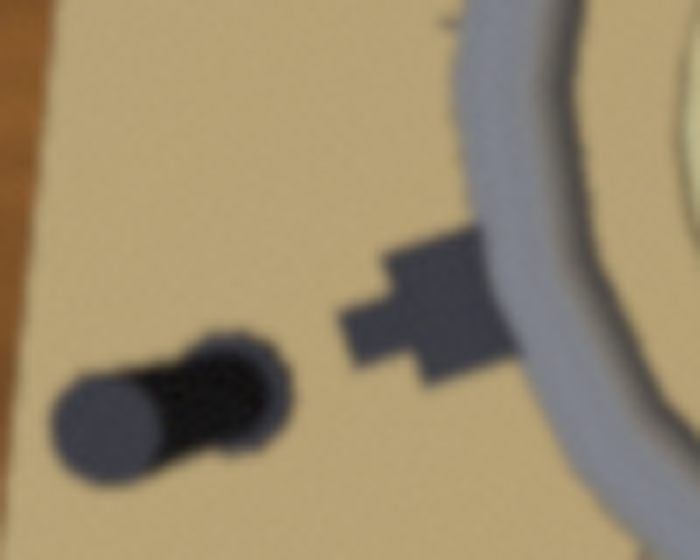

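In this crop the pointer tip is at (346,340), its wide end at (405,322), the pin top at (107,428) and the foot at (238,391).

Run:
```python
from h import *
import pickle
c=pickle.load(open("w2.pkl","rb")); t=lambda u,v:((u+.5)/7-.5+235,(v+.5)/7-.5+70)
top=atz(c,t(107,428),.125); foot=atz(c,t(238,391),.025); tip=atz(c,t(346,340.5),.09); wide=atz(c,t(405,322),.09)
A=lambda a,b:np.degrees(np.arctan2(*(b-a)[::-1])).round(2)
for ce in(atz(c,(396,81.3),.112),C): print("pin",A(ce,top),A(ce,foot),"ptr",A(ce,tip),A(ce,wide),"axis",A(wide,tip),"tip->pin",A(tip,top))
im=cv2.imread("pics/w2.png")[0:180,300:500]; cv2.imwrite("pics/w2n.png",cv2.resize(im,None,fx=3.3,fy=3.3,interpolation=cv2.INTER_CUBIC))
```

```text
pin -71.92 -71.84 ptr -72.54 -72.48 axis -73.2 tip->pin -69.57
pin -71.91 -71.83 ptr -72.53 -72.47 axis -73.2 tip->pin -69.57
```

View pics/w2n.png

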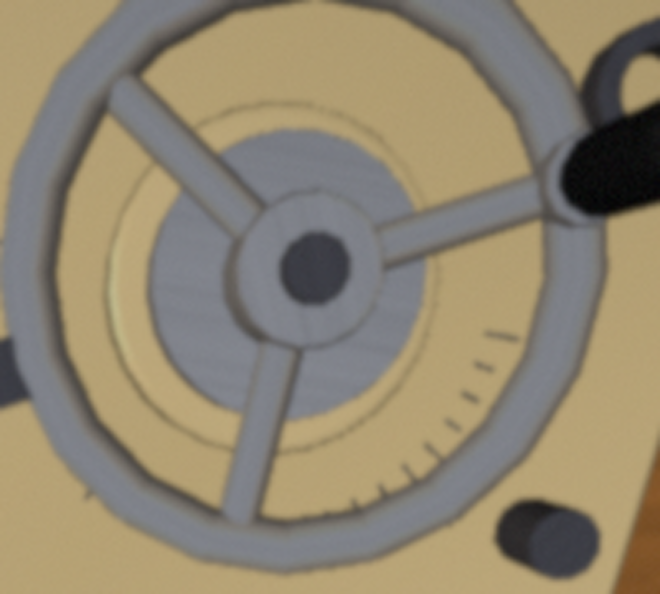

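The nut is centred at (315,268) in this crop, which is (395.3,81.1) in the full picture, so the wheel centre is confirmed. About 0.6–0.7° of overshoot remains. One more small correction will remove it, allowing for the slack lost last time.

```bash
python3 fix.py -70.5 0.9 3
```

```text
grip -70.828408746142 -70.67061743120571 [-0.6139 -0.0414  6.3621] 19.175
-70.5 -70.67061743120571 [-0.6139 -0.0414  6.3621]
-69.6 -69.88054306801851 [-0.121   0.6485  5.1288]
-69.49007436318719 -69.85894831375263 [0.7457 1.2539 4.6979]
open -69.39924045835689
22.9333
```

View pics/w3c.png

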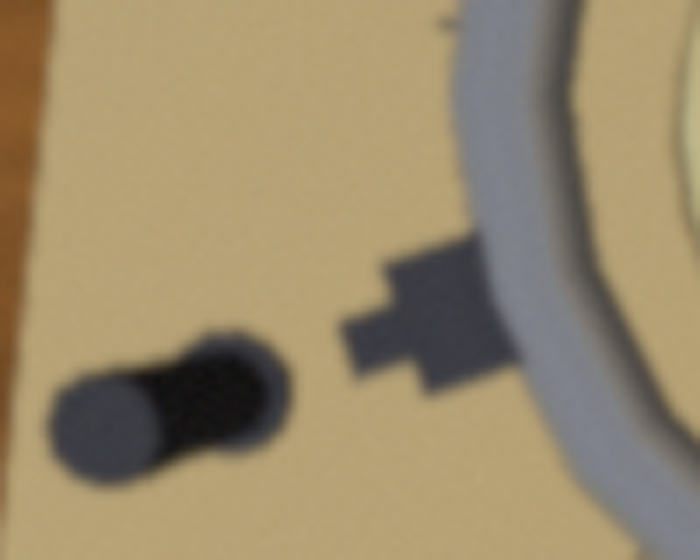

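The pointer tip is now at (348,351). It moved about 0.75°, to roughly -71.8°, against the pin at -71.9°. The gripper is open and clear, so I'm handing in.

```bash
python3 -c "
from plant import robot
print(robot.job_done())"
```

```text
the job is handed in; nothing more can be done
None
```

The job is handed in: the pointer stands at the tall slim pin to within about 0.2° by the last wrist picture, the handle is released, and I moved none of the loose things as far as the pictures show (about 23 s used).

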